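# Push the instrument case through the counter passage

## Robot

A 6-joint arm with a two-finger parallel gripper is mounted at the origin on the work surface. World frame = base frame: x ahead of the robot, y to its left, z up, the work surface at z = 0. Lengths are in m, angles in degrees, forces in N, time in s.
With the tool pointing down it reaches from about 0.4 to 0.825 m from the base axis. Payload 7 kg.
Tool frame: the origin (TCP) lies between the finger pads; the fingertips stand 17 mm ahead of it and the grasp point (between the pads) lies 2 mm behind it; x points along the fingers, y is the direction in which the jaws open and shut, and the axes are right-handed (so a half turn about x gives the same grasp; the last joint's range is limited). The gripper opens to 88 mm and grips with 3 to 60 N. Pads are 19 mm wide; open, the fingers measure 130 mm over their backs; the gripper's body (78 mm by 193 mm) begins 47 mm behind the grasp point.
Start: joints at [-58.321, 20.546, 0.682, 0, -70.136, -16.507], TCP at [0.177, -0.651, 0.244] pointing down, gripper open.
Joint ranges: [-176.03, 176.03], [-82.01, 121.73], [-58.28, 71.71], [-173.87, 95.51], [-174.79, -0.11], [-173.66, 173.66]. Speed limits (degrees/s): [136.94, 136.94, 172.46, 180, 180, 180].

## Interface

Orientations are given as [roll, pitch, yaw] about the fixed x, y, z axes, in that order (R = Rz(yaw) Ry(pitch) Rx(roll)).
In Python, from plant import r gives the robot as it stands.
- The arm moves only by the shell command python3 -m jog 'ROWS' [FORCE]. ROWS is a JSON object of lists of equal length, an entry for each row: "fingers": the opening, from 0 (shut) to 1 (fully open); "dp": the shift along the tool's x, y, z in mm, a list of three; "twist": the turn about the tool's x in degrees. In form: {"fingers": [fingers, ...], "dp": [[dx, dy, dz], ...], "twist": [twist, ...]}. A call has exactly 5 rows; each row is the pose to reach, as a shift and turn from the pose measured when the call began, along the tool's axes at that moment; what a row does not reach only later rows make up. A row lasts 1/10 s, in which the tool goes at most 50 mm and 8.59 degrees, less where a joint would pass 70% of its speed; a pose out of reach is approached as far as the arm can. A call with a gripper value outside its range is refused whole. The fingers move at their own pace and stop on an object; FORCE is the grip in N (left out, the last holds). Time passes only in rows, so rows that repeat a pose let the fingers close, or fill a call up. It gives the time, the measured TCP pose, the force and the opening at its end, in the units of the state.
- r.get_state(): the state, without advancing time (a new reading comes with each control period).
- r.capture(name): name is "side" or "top" or "wrist"; returns a dict with "frame" (384x512x3 uint8, red, green, blue), "intrinsics" (3x3 intrinsics, pixels), "pose" (4x4, takes a point from camera to world coordinates). Camera axes: x right, y down, z forward; pixel columns grow to the right and rows downward; lengths in m; the calibration is good to about 2 mm. A picture is of the moment at which its call begins. There is no depth.
- r.close_job(): hands the job in, once; it reports no verdict.
The state is a dict: "time_s": time; "joints": joint angles; "qd": joint speeds; "joint_torque": joint torques, N m; "tcp_pos": TCP position; "eef_rot": TCP orientation; "contact_force": force on the tool from outside, world axes, zero at the start; "moment": the same for the moment, N m; "gripper_width": finger opening in m.
Only numpy, scipy, OpenCV 4.12 (cv2) and the standard library are available. Lean on these libraries where they do the work, as an engineer would, in place of code of your own. Each camera call takes 0.05 s, during which the arm holds its last target. There are 200 camera calls.

## Task

On the clinic counter, push the flat white instrument case through the narrow passage between the two pieces of the low upstand, and on until the whole case lies on the flat pad on the other side. Only push it along the counter with the fingers: do not lift or tip it, do not take it over or round the upstand, and leave the other things on the counter undisturbed.

Things in the scene. Friction and masses are not known exactly. Their poses are not given: they have to be found in the camera images.
- case: White plastic instrument case with dark seam and latches, a grey panel on its lid: a plain loose box 70 mm wide (x), 100 mm long (y), 34 mm high, flat sides, edges rounded 4 mm, 0.25 to 0.5 kg; stops when no longer pushed. Origin: centre of its underside, z up. Starts up to 30 mm off the passage's centre line, its y axis within 0.4 rad of the upstand's y.
- upstand: Fixed low upstand, steel with white top: two pieces in line, each 40 mm thick (y), 45 mm high, x from 39 to 189 mm and -39 to -189 mm, ends half-round (radius 20 mm), so the passage is 78 mm wide at y = 0 and flares to both sides. Origin: middle of the passage at counter height; x along the upstand, y through the passage. The case starts at y about -0.14 or +0.14 m.
- pad: Grey pad with dark border, flush with the counter (nothing to catch on), 160 mm (x) by 150 mm (y) over the border. Origin: its centre, at counter height. It lies on the other side of the upstand from the case, 125 to 150 mm from the upstand's middle plane, up to 30 mm off the passage's centre line, turned at most 0.05 rad from the upstand.
- case_corner_a (a point): Corner of the case's underside at x = 35 mm, y = 50 mm in the case's frame.
- case_corner_b (a point): Corner of the case's underside at x = -35 mm, y = 50 mm in the case's frame.
- case_corner_c (a point): Corner of the case's underside at x = -35 mm, y = -50 mm in the case's frame.
- case_corner_d (a point): Corner of the case's underside at x = 35 mm, y = -50 mm in the case's frame.
- sanitiser: Bystander: clear pump bottle, 60 mm across, 138 mm high, on the robot's left; origin at the centre of its underside. Leave it alone.
- sample_jar: Bystander: small lidded jar, 48 mm across, 65 mm high, on the robot's left; origin at the centre of its underside. Leave it alone.
- wipes: Bystander: pack of wipes, 110 by 170 by 60 mm, on the robot's right; origin at the centre of its underside. Leave it alone.
- pen_cup: Bystander: empty steel cup, 64 mm across, 90 mm high, on the robot's right; origin at the centre of its underside. Leave it alone.

How it is judged (in metres and radians):
On the way:
1. the case is halfway through the passage, flat on the counter (y of case in the frame of upstand between -0.03 and 0.03 m and x of case in the frame of upstand between -0.015 and 0.015 m and height (world z) of case below 0.006 m), for 0.05 s.
At the end, for the whole second after the job is handed in: All four corners of the case lie on the pad (at most 4 mm over its edge), the case stands flat on the counter and is at rest (x of case_corner_a in the frame of pad between -0.084 and 0.084 m and y of case_corner_a in the frame of pad between -0.079 and 0.079 m and x of case_corner_b in the frame of pad between -0.084 and 0.084 m and y of case_corner_b in the frame of pad between -0.079 and 0.079 m and x of case_corner_c in the frame of pad between -0.084 and 0.084 m and y of case_corner_c in the frame of pad between -0.079 and 0.079 m and x of case_corner_d in the frame of pad between -0.084 and 0.084 m and y of case_corner_d in the frame of pad between -0.079 and 0.079 m and height (world z) of case below 0.005 m and angle between case's own z axis and vertical below 0.05 rad and linear speed of case below 0.01 m/s); the robot touches nothing.
It fails at once if the case is lifted more than 10 mm (height (world z) of case above 0.01 m).
It fails at once if the case is tipped by more than 0.2 rad (angle between case's own z axis and vertical above 0.2 rad).
It fails at once if a bystander is moved by more than 15 mm (distance of any of sanitiser, sample_jar, wipes, pen_cup from where it was at the start of the episode above 0.015 m).
It fails at once if a bystander is tipped (angle between any of sanitiser, sample_jar, wipes, pen_cup's own z axis and vertical above 0.3 rad).
It also fails if it takes over 59 s, if anything falls off the work surface, if the arm or the gripper's body presses on something with over 40 N, if the wrist force passes 120 N, or if a joint passes its speed limit or range.

## Working session

There is one attempt and no reset: what is moved stays moved. The work goes in short steps, Python scripts to look and compute and a shell command to move; the robot and the scene stay as the last step left them, time stands still between calls to the robot, and variables do not carry over. Pictures are saved under pics/ and viewed, on a budget of 10 in all, crops included, one or two more only if the job needs it, and the job is handed in when it is done.

```bash
mkdir -p pics; ls; python3 - <<'E'
from plant import r
import cv2,numpy as np,pickle
print(r.get_state())
d={}
for n in("top","side"):
    c=r.capture(n);d[n]=c;cv2.imwrite(f"pics/{n}0.png",c["frame"][:,:,::-1]);print(n,np.round(c["pose"],4).tolist(),c["intrinsics"].tolist())
pickle.dump(d,open("c0.pkl","wb"))
a=np.hstack([cv2.resize(d[n]["frame"],(400,300),interpolation=cv2.INTER_AREA) for n in d])
E
```

```text
pics
{'time_s': 0.0, 'joints': array([-5.83217389e+01,  2.05906192e+01,  6.31784348e-01, -2.01621452e-02,
       -7.01359779e+01, -1.65060889e+01]), 'qd': array([-0.02647892, -0.00716056,  0.01638595,  0.05318983,  0.00585307,
        0.08875721]), 'joint_torque': array([-3.91808380e-04, -5.82709050e+01,  2.93055421e+01,  6.99737817e+00,
        6.98700955e-03, -1.62398596e-04]), 'tcp_pos': array([ 0.17649717, -0.65101821,  0.24261664]), 'eef_rot': array([ 95.20289572,  89.90331071, 110.36820142]), 'contact_force': array([-0.23639968,  0.79375592,  0.17302589]), 'moment': array([ 0.06765024,  0.02780066, -0.02918092]), 'gripper_width': 0.08784158149952345}
top [[0.0254, -0.9929, 0.1164, 0.399], [-0.9996, -0.0267, -0.0099, 0.0002], [0.0129, -0.1161, -0.9932, 1.1825], [0.0, 0.0, 0.0, 1.0]] [[398.76436934098234, 0.0, 263.02425229694757], [0.0, 398.76436934098234, 194.4586525152779], [0.0, 0.0, 1.0]]
side [[-0.891, -0.3459, 0.2939, 0.1898], [-0.4538, 0.663, -0.5954, 0.6539], [0.0111, -0.6639, -0.7478, 0.9196], [0.0, 0.0, 0.0, 1.0]] [[446.870398960598, 0.0, 257.74105610579176], [0.0, 446.870398960598, 194.04259911472366], [0.0, 0.0, 1.0]]
```

View pics/top0.png

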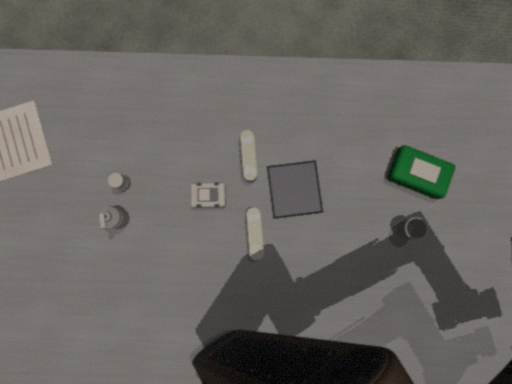

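View pics/side0.png

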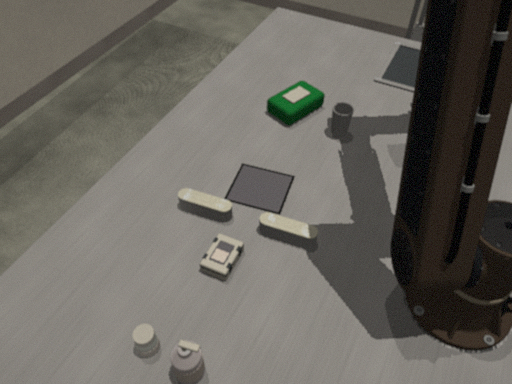

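The top view shows the case at about (208,195), the upstand pieces at (249,156) and (255,233), and the pad at (295,189). The push direction is world -y. The side view shows the same items clear of the arm.

```bash
cat > h.py <<'E'
import cv2,numpy as np
def ray(c,uv):
    K,P=np.array(c["intrinsics"]),np.array(c["pose"])
    d=P[:3,:3]@np.linalg.solve(K,np.array([uv[0],uv[1],1.]));return P[:3,3],d/np.linalg.norm(d)
def onz(c,uv,z):
    o,d=ray(c,uv);return (o+d*(z-o[2])/d[2])[:2]
def tri(c1,u1,c2,u2):
    o1,d1=ray(c1,u1);o2,d2=ray(c2,u2)
    t=np.linalg.lstsq(np.c_[d1,-d2],o2-o1,rcond=None)[0]
    a,b=o1+t[0]*d1,o2+t[1]*d2;return (a+b)/2,np.linalg.norm(a-b)
def comps(c,s=4,thr=None,box=None):
    f=cv2.resize(c["frame"],None,fx=s,fy=s,interpolation=cv2.INTER_CUBIC).astype(int)
    m=thr(f).astype(np.uint8)
    m=cv2.morphologyEx(m,cv2.MORPH_CLOSE,np.ones((5,5)))
    k,_=cv2.findContours(m,cv2.RETR_EXTERNAL,cv2.CHAIN_APPROX_NONE)
    out=[]
    for q in k:
        q=(q[:,0].astype(float)+.5)/s-.5
        if cv2.contourArea(q.astype(np.float32))<100: continue
        ctr=q.mean(0)
        if box and not(box[0]<ctr[0]<box[2] and box[1]<ctr[1]<box[3]):continue
        out.append(q)
    return out
def rectz(c,q,z):
    p=np.array([onz(c,u,z) for u in q]).astype(np.float32)*1000
    return cv2.minAreaRect(p)
E
python3 - <<'E'
import pickle;from h import *
d=pickle.load(open("c0.pkl","rb"))
for n,box in(("top",(180,120,340,270)),("side",(170,150,330,290))):
    c=d[n];f=c["frame"];
    for p in([(249,156),(255,233),(295,189),(200,187),(208,195),(230,150)] if n=="top" else [(205,200),(288,225),(260,188),(222,253),(205,220)]): print(p,f[p[1],p[0]],end=' ')
    print()
    for name,t,z in(("bright",lambda f:(f.sum(2)>420),.045),("pale",lambda f:(f[:,:,0]-f[:,:,2]>8)&(f.sum(2)>300),.045),("dark",lambda f:f.sum(2)<235,0)):
        for q in comps(c,thr=t,box=box):
            r=cv2.minAreaRect(q.astype(np.float32));print(n,name,np.round(r[0],1),np.round(r[1],1),round(r[2],1),'world',[np.round(v,1).tolist() for v in rectz(c,q,z)],[np.round(v,1).tolist() for v in rectz(c,q,.034)][:2])
E
```

```text
(249, 156) [156 150 134] (255, 233) [162 154 140] (295, 189) [95 91 93] (200, 187) [144 140 131] (208, 195) [157 146 137] (230, 150) [123 120 117] 
top bright [254.6 230.3] [45.4 13.1] 85.6 world [[429.5, 10.2], [128.5, 37.4], 6.1] [[429.8, 10.3], [129.7, 37.8]]
top bright [207.2 194.5] [21.  31.7] 88.5 world [[528.0, 148.5], [60.7, 90.3], 3.0] [[529.2, 149.9], [61.3, 91.1]]
top bright [248.5 154.4] [48.8 12.7] 85.1 world [[648.7, 34.1], [144.4, 37.0], 6.6] [[651.1, 34.4], [145.8, 37.4]]
top pale [255.3 235.8] [38.5 16.7] 85.7 world [[414.0, 7.8], [108.7, 47.4], 5.8] [[414.2, 7.9], [109.7, 47.9]]
top pale [252.9 211.2] [10.8 16. ] 79.0 world [[483.5, 16.6], [30.8, 45.8], 12.5] [[484.3, 16.7], [31.1, 46.3]]
top pale [207.1 193.4] [26.5 37.6] 89.2 world [[531.1, 149.1], [76.6, 107.3], 2.3] [[532.4, 150.5], [77.4, 108.3]]
top pale [249.6 153.9] [52.1 18. ] 84.8 world [[650.4, 30.9], [154.3, 52.5], 7.0] [[652.8, 31.2], [155.8, 53.0]]
top dark [294.5 189. ] [53.5 50.7] 82.9 world [[557.0, -104.9], [161.0, 151.4], 8.6] [[552.4, -101.8], [156.4, 147.0]]
(205, 200) [187 183 158] (288, 225) [
[... 691 characters left out ...]
210.7 196.8] [35.6 63.4] 72.1 world [[633.0, 14.5], [174.2, 123.2], 52.3] [[638.5, 6.4], [176.3, 124.7]]
side bright [227.6 161. ] [21.  26.9] 22.1 world [[664.8, -114.3], [61.6, 96.6], 12.7] [[670.8, -123.9], [62.4, 97.8]]
side pale [255.5 191.5] [383.8 511.8] 90.0 world [[682.3, -286.0], [1195.8, 1601.7], 22.7] [[688.5, -297.8], [1210.8, 1621.9]]
side dark [225.  266.8] [24.3 49. ] 64.2 world [[534.0, 150.5], [73.5, 109.6], 1.9] [[521.3, 169.1], [70.8, 105.6]]
side dark [204.7 211.5] [54.4 14.4] 11.3 world [[651.2, 42.4], [153.6, 47.7], 13.1] [[634.1, 65.0], [147.9, 46.0]]
side dark [258.9 187.7] [61.6 41. ] 14.9 world [[557.6, -103.1], [160.0, 149.5], 8.3] [[544.0, -75.1], [154.1, 144.0]]
```

```bash
python3 - <<'E'
import pickle;from h import *
d=pickle.load(open("c0.pkl","rb"))
R={}
for n,box,th in(("top",(180,120,340,270),(405,420)),("side",(170,150,330,290),(480,500,520))):
  c=d[n]
  for T in th:
    for q in comps(c,thr=lambda f:f.sum(2)>T,box=box):
        r=cv2.minAreaRect(q.astype(np.float32));a=rectz(c,q,.045);b=rectz(c,q,.034);R.setdefault(n,[]).append(r[0])
        print(n,T,np.round(r[0],1),np.round(r[1],1),'z45',[np.round(v,1).tolist() for v in a],'z34',[np.round(v,1).tolist() for v in b])
def near(n,p): return min(R[n][::-1],key=lambda q:np.hypot(q[0]-p[0],q[1]-p[1]))
for a,b in(((249,155),(205,201)),((254,231),(288,227)),((207,194),(222,252))):
    print(np.round(tri(d["top"],near("top",a),d["side"],near("side",b)),4) if 0 else tri(d["top"],near("top",a),d["side"],near("side",b)))
E
```

```text
top 405 [254.6 230.4] [46.1 13.6] z45 [[429.3, 10.0], [130.5, 38.8], 6.2] z34 [[429.6, 10.1], [131.8, 39.2], 6.2]
top 405 [207.3 194.1] [22.1 32.6] z45 [[529.0, 148.5], [63.8, 93.1], 2.3] z34 [[530.3, 149.9], [64.4, 94.0], 2.3]
top 405 [248.5 154.4] [49.4 13.3] z45 [[648.9, 33.9], [146.1, 38.9], 6.6] z34 [[651.3, 34.2], [147.5, 39.2], 6.6]
top 420 [254.6 230.3] [45.4 13.1] z45 [[429.5, 10.2], [128.5, 37.4], 6.1] z34 [[429.8, 10.3], [129.7, 37.8], 6.1]
top 420 [207.2 194.5] [21.  31.7] z45 [[528.0, 148.5], [60.7, 90.3], 3.0] z34 [[529.2, 149.9], [61.3, 91.1], 3.0]
top 420 [248.5 154.4] [48.8 12.7] z45 [[648.7, 34.1], [144.4, 37.0], 6.6] z34 [[651.1, 34.4], [145.8, 37.4], 6.6]
side 480 [221.5 252.4] [26.1 38.7] z45 [[525.7, 158.8], [64.0, 93.3], 2.7] z34 [[530.0, 152.6], [64.8, 94.4], 2.7]
side 480 [285.  223.2] [52.5 12.7] z45 [[430.0, 12.4], [131.5, 38.9], 5.8] z34 [[433.0, 4.3], [133.1, 39.4], 5.8]
side 480 [204.6 198.8] [54.3 12.1] z45 [[649.2, 35.9], [146.5, 39.6], 6.0] z34 [[655.0, 28.2], [148.3, 40.1], 6.0]
side 500 [219.6 255. ] [14.  10.4] z45 [[526.2, 167.9], [31.7, 27.4], 2.
[... 271 characters left out ...]

side 500 [204.6 198.9] [53.2 11.6] z45 [[649.0, 36.6], [144.4, 38.1], 5.5] z34 [[654.7, 28.9], [146.2, 38.6], 5.5]
side 520 [219.6 255. ] [13.4  9.9] z45 [[526.2, 167.9], [30.7, 26.4], 2.1] z34 [[530.5, 161.8], [31.1, 26.7], 2.1]
side 520 [285.  223.5] [51.3 11.3] z45 [[429.8, 13.1], [128.9, 34.9], 5.5] z34 [[432.8, 5.0], [130.5, 35.4], 5.5]
side 520 [216.3 202.5] [27.3 10.8] z45 [[614.0, 32.5], [69.7, 34.7], 6.1] z34 [[619.4, 24.7], [70.5, 35.2], 6.1]
(array([0.64904731, 0.03404498, 0.04235688]), np.float64(0.0003031651616329532))
(array([0.42962894, 0.01033682, 0.04156685]), np.float64(0.0015074444251353873))
(array([0.53122047, 0.15087575, 0.02959828]), np.float64(0.0011896081709992614))
```

```bash
cat >> h.py <<'E'
from scipy.spatial.transform import Rotation as Ro
U=np.array([535.5,22.7])/1000;UA=6.2
def goal(s,p,ang):
    """dp (tool axes, mm) and twist to reach world p with tool y at world angle ang, tool down"""
    R=Ro.from_euler('xyz',s["eef_rot"],degrees=True).as_matrix()
    a=np.degrees(np.arctan2(R[1,1],R[0,1]))
    tw=-((ang-a+180)%360-180)
    return np.round(R.T@(np.array(p)-s["tcp_pos"])*1000,1),round(tw,1)
def up(x,y,z):
    c,s_=np.cos(np.radians(UA)),np.sin(np.radians(UA));return [U[0]+(x*c-y*s_)/1e3,U[1]+(x*s_+y*c)/1e3,z/1e3]
E
python3 - <<'E'
from plant import r;from h import *
s=r.get_state()
for p in([.45,-.45,.25],[.62,-.15,.25],[.53,.24,.2]):print(goal(s,p,186.2))
E
```

```text
(array([ -7.2, 122.6, 316.6]), np.float64(-81.0))
(array([ -6.8, 367.6, 559.1]), np.float64(-81.0))
(array([ 43.8, 767.5, 574.3]), np.float64(-81.0))
```

```bash
python3 -m jog '{"fingers":[0.2,0.2,0.2,0.2,0.2],"dp":[[0,18,46],[0,36,92],[0,54,138],[0,72,184],[0,90,230]],"twist":[0,0,0,0,0]}'
python3 -m jog '{"fingers":[0.2,0.2,0.2,0.2,0.2],"dp":[[0,32,35],[0,65,70],[0,98,105],[0,132,140],[0,166,175]],"twist":[0,0,0,0,0]}'
python3 - <<'E'
from plant import r;from h import *
s=r.get_state()
print(s["joints"])
for p in([.62,-.15,.25],[.53,.24,.2]):print(goal(s,p,186.2))
E
```

```text
time_s: 0.6
tcp_pos: [0.3761, -0.5025, 0.2426]
eef_rot: [100.0, 89.9, 115.1]
contact_force: [1.0, -0.3, 0.2]
gripper_width: 0.0534
time_s: 1.1
tcp_pos: [0.5022, -0.2946, 0.2426]
eef_rot: [106.8, 89.9, 122.0]
contact_force: [0.7, -1.1, -0.2]
gripper_width: 0.0184
[-11.22873371  11.97758098 -11.31680869  -0.10384734 -66.79533944
 -63.57854424]
(array([ -7.3, 108.8, 151.5]), np.float64(-81.0))
(array([ 43.6, 508.7, 166.6]), np.float64(-81.0))
```

```bash
python3 -m jog '{"fingers":[0.2,0.2,0.2,0.2,0.2],"dp":[[0,48,16],[0,95,31],[0,142,47],[0,190,62],[0,237,78]],"twist":[-8,-16,-24,-32,-40]}'
python3 - <<'E'
from plant import r;from h import *
s=r.get_state()
print(goal(s,[.53,.24,.2],186.2))
E
```

```text
time_s: 1.6
tcp_pos: [0.5149, -0.045, 0.243]
eef_rot: [66.7, 89.9, 122.2]
contact_force: [1.5, 0.0, -0.5]
gripper_width: 0.0177
(array([ 43.6, 148.9, 243.3]), np.float64(-40.7))
```

```bash
python3 -m jog '{"fingers":[0.2,0.2,0.2,0.2,0.2],"dp":[[0,25,41],[0,50,81],[0,74,122],[0,99,162],[0,124,203]],"twist":[-8,-16,-24,-32,-40.7]}'
python3 - <<'E'
from plant import r;from h import *
import pickle
s=r.get_state()
print(s["joints"],goal(s,[.53,.24,.2],186.2))
c=r.capture("wrist");pickle.dump(c,open("w1.pkl","wb"));cv2.imwrite("pics/w1.png",c["frame"][:,:,::-1]);print(np.round(c["pose"],3))
E
```

```text
time_s: 2.1
tcp_pos: [0.5272, 0.1944, 0.2434]
eef_rot: [29.6, 89.9, 126.0]
contact_force: [1.5, -0.1, 0.7]
gripper_width: 0.0177
[ 40.10431037   9.97075173 -13.73204931  -0.15458564 -66.28714214
 -33.61964092] (array([43.5, -7.9, 44.9]), np.float64(0.2))
[[-0.994 -0.107 -0.032  0.536]
 [-0.112  0.954  0.278  0.12 ]
 [ 0.001  0.28  -0.96   0.384]
 [ 0.     0.     0.     1.   ]]
```

View pics/w1.png

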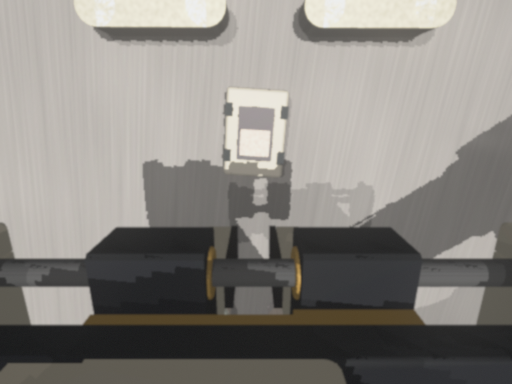

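The wrist view shows the case with its lid around (257,130). The inner ends of the upstand are at about (226,10) and (305,10), both cut off by the top edge of the image.

```bash
cat >> h.py <<'E'
def inup(p): # world m -> upstand mm
    c,s_=np.cos(np.radians(UA)),np.sin(np.radians(UA));d=(np.array(p)-U)*1000;return np.round([d@[c,s_],d@[-s_,c]],1)
E
python3 - <<'E'
import pickle;from h import *
c=pickle.load(open("w1.pkl","rb"))
for T in(480,520):
  for q in comps(c,thr=lambda f:(f.sum(2)>T)&(f[:,:,0]-f[:,:,2]>18),box=(60,-1,470,190)):
    top=q[:,1].mean()<60; z=.045 if top else .034
    rr=rectz(c,q,z);print(T,np.round(q.mean(0)),[np.round(v,1).tolist() for v in rr])
    if top:
        for u in (q[q[:,0].argmin()],q[q[:,0].argmax()],q[q[:,1].argmax()]): print('   ',u,inup(onz(c,u,z)))
        b=[ (x,q[abs(q[:,0]-x)<.3][:,1].max()) for x in np.linspace(q[:,0].min()+30,q[:,0].max()-30,5)]
        w=np.array([onz(c,u,z) for u in b]);print('   slope',np.degrees(np.polyfit(w[:,0],w[:,1],1)[0])*1)
    else: print('   case',inup(np.array(rr[0])/1000))
E
```

```text
480 [263. 155.] [[519.6, 176.8], [89.5, 43.6], 41.7]
   case [  0.8 154.9]
480 [258.  92.] [[532.3, 111.5], [68.1, 16.0], 2.6]
   case [ 6.4 88.7]
480 [386.  14.] [[407.9, 19.4], [124.5, 25.0], 6.4]
    [328.875  27.125] [-65.   22.6]
    [456.375   2.625] [-189.4    0.3]
    [419.125  27.875] [-156.1   22.9]
   slope 6.31217651575903
480 [217.  12.] [[582.6, 38.6], [28.8, 16.3], 37.6]
    [206.375  25.875] [58.4 22. ]
    [225.875   4.875] [38.4  3.2]
    [206.875  26.875] [57.9 22.9]Traceback (most recent call last):
  File "<stdin>", line 9, in <module>
    return umr_maximum(a, axis, None, out, keepdims, initial, where)
ValueError: zero-size array to reduction operation maximum which has no identity
```

```bash
cat >> h.py <<'E'
def case(c,box,T=420,k=9,z=.034):
    f=c["frame"].astype(int);m=np.zeros(f.shape[:2],np.uint8);x0,y0,x1,y1=box
    m[y0:y1,x0:x1]=((f.sum(2)>T)&(f[:,:,0]-f[:,:,2]>12))[y0:y1,x0:x1]
    m=cv2.morphologyEx(m,cv2.MORPH_CLOSE,np.ones((k,k)))
    q=max(cv2.findContours(m,0,cv2.CHAIN_APPROX_NONE)[0],key=cv2.contourArea)[:,0].astype(float)
    rr=rectz(c,q,z);return rr,inup(np.array(rr[0])/1000),cv2.boundingRect(q.astype(np.float32))
E
python3 - <<'E'
import pickle;from h import *
c=pickle.load(open("w1.pkl","rb"))
for T in(380,420,460):
  print(case(c,(200,70,310,200),T,13))
E
```

```text
(((530.068359375, 150.23458862304688), (102.4224853515625, 75.27344512939453), 89.39631652832031), array([  8.4, 127.4]), (223, 85, 73, 92))
(((531.4532470703125, 149.93252563476562), (102.27734375, 74.9867935180664), 87.64647674560547), array([  9.7, 126.9]), (223, 85, 73, 92))
(((531.4285888671875, 149.33197021484375), (101.07521057128906, 74.9867935180664), 87.64647674560547), array([  9.6, 126.3]), (224, 85, 72, 91))
```

```bash
sed -i 's/UA=6.2/UA=6.3/' h.py; python3 - <<'E'
from plant import r;from h import *
s=r.get_state()
print(goal(s,up(80,126,100),96.3))
E
```

```text
(array([142.9, -66.8, -52.5]), np.float64(90.8))
```

```bash
python3 -m jog '{"fingers":[0.2,0.2,0.2,0.2,0.2],"dp":[[20,-25,-20],[40,-50,-40],[60,-67,-52],[80,-67,-52],[100,-67,-52]],"twist":[8,16,25,33,42]}'
python3 -m jog '{"fingers":[0.2,0.2,0.2,0.2,0.2],"dp":[[0,0,0],[0,0,0],[0,0,0],[0,0,0],[0,0,0]],"twist":[8,16,25,33,41]}'
python3 - <<'E'
from plant import r;from h import *
s=r.get_state()
print(goal(s,up(80,126,28),96.3))
E
```

```text
time_s: 2.65
tcp_pos: [0.6014, 0.1563, 0.1412]
eef_rot: [65.3, 89.8, 120.3]
contact_force: [0.1, 0.1, 0.6]
gripper_width: 0.0177
time_s: 3.15
tcp_pos: [0.6012, 0.1561, 0.1407]
eef_rot: [123.6, 89.8, 137.4]
contact_force: [0.2, 0.3, -0.3]
gripper_width: 0.0176
(array([112.7,   0.3,   0.4]), np.float64(7.4))
```

```bash
python3 -m jog '{"fingers":[0.2,0.2,0.2,0.2,0.2],"dp":[[30,0,0],[60,0,0],[90,0,0],[112,0,0],[112,0,0]],"twist":[4,7.4,7.4,7.4,7.4]}'
python3 - <<'E'
from plant import r;from h import *
import pickle
s=r.get_state()
print(s["joints"],s["tcp_pos"],inup(s["tcp_pos"][:2]),goal(s,up(45,126,28),96.3))
c=r.capture("wrist");pickle.dump(c,open("w2.pkl","wb"));cv2.imwrite("pics/w2.png",c["frame"][:,:,::-1])
E
```

```text
time_s: 3.65
tcp_pos: [0.5986, 0.155, 0.0252]
eef_rot: [179.4, 89.5, -174.3]
contact_force: [-0.5, -0.1, 0.0]
gripper_width: 0.0173
[  32.45816572   27.82569631  -20.05990501   -0.31719789  -42.54045608
 -115.95356646] [0.59855921 0.15500573 0.02519556] [ 77.2 124.6] (array([ -2.5,   1.4, -32.2]), np.float64(-0.0))
```

View pics/w2.png

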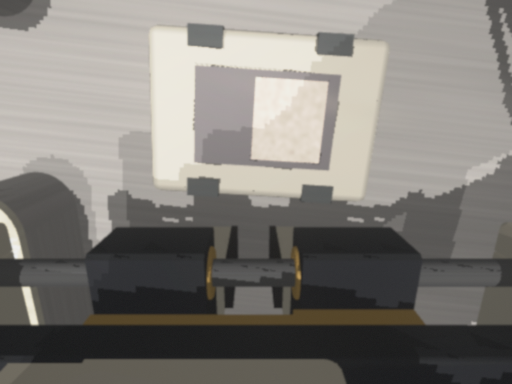

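The case's lid corners are at about (150,30), (385,43), (363,200) and (153,188). The fingers are just below the lid's near edge in the image.

```bash
python3 - <<'E'
import pickle;from h import *
c=pickle.load(open("w2.pkl","rb"))
rr=case(c,(130,10,410,215),430,31,.031);print(rr)
f=c["frame"].astype(int).sum(2);
a=[];b=[]
for x in list(range(225,300,8))+list(range(165,186,5))+list(range(335,355,5)):
    col=f[150:215,x];g=np.diff(col);a.append((x,150+g.argmin()+.5))
    if x<185 or 225<x<315: b.append((x,15+np.diff(f[15:70,x]).argmax()+.5))
for e in(a,b):
    w=np.array([inup(onz(c,u,.031)) for u in e]);k=np.polyfit(w[:,1],w[:,0],1);k=np.polyfit(*w[abs(w[:,0]-np.polyval(k,w[:,1]))<2][:,::-1].T,1)
    print(np.degrees(k[0]),'x at y127',np.polyval(k,127))
E
```

```text
(((528.74951171875, 148.9021453857422), (72.87809753417969, 107.58857727050781), 2.8459513187408447), array([  7.1, 126.2]), (130, 19, 260, 183))
3.532511303421884e-14 x at y127 42.699999999999996
3.415855965212551 x at y127 -25.24811480279695
```

```bash
python3 -m jog '{"fingers":[0.2,0.2,0.2,0.2,0.2],"dp":[[-2,1,-10],[-2,1,-18],[-2,1,-22],[-2,1,-26],[-2,1,-30]],"twist":[0,0,0,0,0]}'
python3 - <<'E'
from plant import r;from h import *
import pickle
s=r.get_state()
print(s["contact_force"],inup(s["tcp_pos"][:2]),goal(s,up(44.5,126,28),96.3))
c=r.capture("wrist");pickle.dump(c,open("w3.pkl","wb"));cv2.imwrite("pics/w3.png",c["frame"][:,:,::-1])
E
```

```text
time_s: 4.2
tcp_pos: [0.5711, 0.1542, 0.0307]
eef_rot: [129.6, 89.8, 136.0]
contact_force: [4.4, 1.5, 1.7]
gripper_width: 0.0176
[4.40472012 1.45661338 1.70413365] [ 49.8 126.8] (array([ 2.8, -0.8, -5.3]), np.float64(0.0))
```

View pics/w3.png

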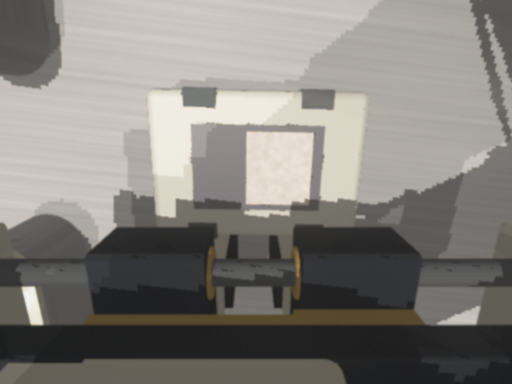

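Contact is made and the case has swung nearly flush. Its far lid edge now runs from (150,91) to (365,95).

```bash
python3 - <<'E'
import pickle;from h import *
c=pickle.load(open("w3.pkl","rb"))
f=c["frame"].astype(int).sum(2)
e=[(x,70+np.diff(f[70:115,x]).argmax()+.5) for x in list(range(158,180,4))+list(range(222,296,6))+list(range(338,358,4))]
w=np.array([inup(onz(c,u,.031)) for u in e]);k=np.polyfit(w[:,1],w[:,0],1)
print(w[::5],np.degrees(k[0]),np.polyval(k,127))
E
```

```text
[[-30.8  85.5]
 [-30.8  94.3]
 [-30.4 124.3]
 [-30.  137.5]
 [-29.6 166.7]] 0.9335405243190216 -30.229294017450528
```

```bash
python3 -m jog '{"fingers":[0.2,0.2,0.2,0.2,0.2],"dp":[[1,0,-1],[1,0,-2],[1,0,-3],[1,0,-4],[1,0,-4]],"twist":[0,0,0,0,0]}'
python3 - <<'E'
from plant import r;from h import *
import pickle
s=r.get_state()
print(s["contact_force"],inup(s["tcp_pos"][:2]))
c=r.capture("wrist");f=c["frame"].astype(int).sum(2)
e=[(x,80+np.diff(f[80:135,x]).argmax()+.5) for x in list(range(158,180,4))+list(range(222,296,6))+list(range(338,358,4))]
w=np.array([inup(onz(c,u,.031)) for u in e]);k=np.polyfit(w[:,1],w[:,0],1)
print(w[::5],np.degrees(k[0]),np.polyval(k,127))
E
```

```text
time_s: 4.75
tcp_pos: [0.5681, 0.1544, 0.0304]
eef_rot: [82.1, 89.8, 88.5]
contact_force: [4.7, 2.2, 4.1]
gripper_width: 0.0176
[4.73526296 2.16853814 4.12048352] [ 46.8 127.3]
[[-32.5  86. ]
 [-33.   94.8]
 [-15.2 124.6]
 [-15.2 138.3]
 [-32.6 167. ]] 3.3984514765169207 -26.3180336576248
```

```bash
python3 -m jog '{"fingers":[0.2,0.2,0.2,0.2,0.2],"dp":[[0,0,-1],[0,0,-2],[0,0,-2],[0,0,10],[0,0,25]],"twist":[0,0,0,0,0]}'
python3 -m jog '{"fingers":[0.2,0.2,0.2,0.2,0.2],"dp":[[-30,0,10],[-60,0,10],[-90,0,10],[-110,0,10],[-110,0,10]],"twist":[0,0,0,0,0]}'
python3 - <<'E'
from plant import r;from h import *
s=r.get_state()
print(inup(s["tcp_pos"][:2]),goal(s,up(0,215,140),186.3))
E
```

```text
time_s: 5.3
tcp_pos: [0.5919, 0.1565, 0.0298]
eef_rot: [144.0, 89.8, 150.3]
contact_force: [0.9, 0.0, 0.6]
gripper_width: 0.0171
time_s: 5.8
tcp_pos: [0.6033, 0.1577, 0.1423]
eef_rot: [100.2, 89.8, 106.6]
contact_force: [0.7, 0.3, -0.4]
gripper_width: 0.0177
[ 82.2 126.7] (array([  2.6,  88.4, -82.1]), np.float64(-89.9))
```

```bash
python3 -m jog '{"fingers":[0.2,0.2,0.2,0.2,0.2],"dp":[[0,35,-20],[0,70,-50],[0,88,-82],[0,88,-82],[0,88,-82]],"twist":[-8,-16,-25,-33,-42]}'
python3 -m jog '{"fingers":[0.2,0.2,0.2,0.2,0.2],"dp":[[0,0,0],[0,0,0],[0,0,0],[0,0,0],[0,0,0]],"twist":[-8,-16,-25,-33,-42]}'
python3 - <<'E'
from plant import r;from h import *
import pickle
s=r.get_state()
print(inup(s["tcp_pos"][:2]),goal(s,up(0,215,28),186.3))
c=r.capture("wrist");pickle.dump(c,open("w4.pkl","wb"));cv2.imwrite("pics/w4.png",c["frame"][:,:,::-1])
E
```

```text
time_s: 6.3
tcp_pos: [0.5103, 0.2361, 0.1416]
eef_rot: [111.9, 89.8, 160.3]
contact_force: [-0.6, -0.6, -0.0]
gripper_width: 0.0176
time_s: 6.8
tcp_pos: [0.5094, 0.2353, 0.1402]
eef_rot: [97.1, 89.6, -172.5]
contact_force: [-0.1, 0.6, 0.3]
gripper_width: 0.0174
[ -2.7 214.2] (array([112.1,  -3.3,   1.2]), np.float64(-6.0))
```

View pics/w4.png

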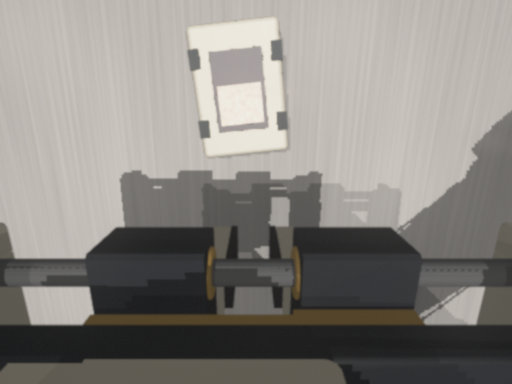

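The case's lid corners are at about (188,26), (278,18), (288,151) and (206,158). The tool still has 6° of twist left to make.

```bash
python3 - <<'E'
import pickle;from h import *
c=pickle.load(open("w4.pkl","rb"))
P=np.array([inup(onz(c,u,.031)) for u in((188,26),(278,18),(288,151),(206,158))]);print(P,P.mean(0))
for i,j in((1,2),(0,3),(1,0),(2,3)): d=P[j]-P[i];print(np.degrees(np.arctan2(d[1],d[0])))
rr=case(c,(170,5,310,170),450,21,.031);print(rr)
E
```

```text
[[ 31.7  79.6]
 [-35.1  81.2]
 [-35.4 180.1]
 [ 32.9 178.7]] [ -1.475 129.9  ]
90.17379859590051
89.30624041111551
-1.3720916494606223
-1.174273204974394
(((518.0615234375, 151.58746337890625), (97.96788787841797, 103.05438232421875), 6.377275466918945), array([ -3.2, 130. ]), (178, 15, 128, 144))
```

```bash
python3 -m jog '{"fingers":[0.2,0.2,0.2,0.2,0.2],"dp":[[30,-3,1],[60,-3,1],[90,-3,1],[112,-3,1],[112,-3,1]],"twist":[-6,-6,-6,-6,-6]}'
python3 - <<'E'
from plant import r;from h import *
s=r.get_state()
print(s["contact_force"],inup(s["tcp_pos"][:2]),goal(s,up(0,175,28),186.3))
E
```

```text
time_s: 7.35
tcp_pos: [0.5092, 0.2341, 0.0243]
eef_rot: [108.3, 89.2, -155.1]
contact_force: [-0.1, 0.2, -0.8]
gripper_width: 0.0172
[-0.07786586  0.24402508 -0.78293574] [ -2.9 213. ] (array([ -3.6,  -2.6, -38. ]), np.float64(0.4))
```

```bash
python3 -m jog '{"fingers":[0.2,0.2,0.2,0.2,0.2],"dp":[[-3,-2.5,-10],[-3,-2.5,-18],[-3,-2.5,-26],[-3,-2.5,-34],[-3,-2.5,-42]],"twist":[0.4,0.4,0.4,0.4,0.4]}'
python3 - <<'E'
from plant import r;from h import *
s=r.get_state();print(goal(s,up(0,120,28),186.3))
E
```

```text
time_s: 7.85
tcp_pos: [0.5174, 0.1928, 0.0285]
eef_rot: [104.7, 89.3, -159.1]
contact_force: [0.0, 4.0, 1.6]
gripper_width: 0.0177
(array([  0.6,   0.7, -51. ]), np.float64(-0.1))
```

```bash
python3 -m jog '{"fingers":[0.2,0.2,0.2,0.2,0.2],"dp":[[0,0.5,-9],[0,0.5,-18],[0,0.5,-27],[0,0.5,-36],[0,0.5,-45]],"twist":[0,0,0,0,0]}'
python3 - <<'E'
from plant import r;from h import *
import pickle
s=r.get_state();print(s["contact_force"],inup(s["tcp_pos"][:2]),goal(s,up(0,60,28),186.3))
c=r.capture("wrist");pickle.dump(c,open("w5.pkl","wb"));cv2.imwrite("pics/w5.png",c["frame"][:,:,::-1])
E
```

```text
time_s: 8.35
tcp_pos: [0.5224, 0.1477, 0.029]
eef_rot: [103.0, 89.4, -160.7]
contact_force: [-0.7, 5.1, 4.0]
gripper_width: 0.0175
[-0.6579794   5.09880014  3.96618972] [  0.7 125.7] (array([  1.2,   0.7, -65.7]), np.float64(-0.0))
```

View pics/w5.png

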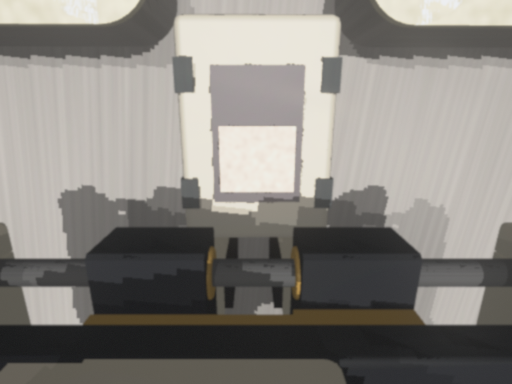

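The case is straight. Its lid edges are at columns 177 and 339 near row 25, and the upstand ends sit about symmetrically on either side (148 and 370).

```bash
python3 - <<'E'
import pickle;from h import *
c=pickle.load(open("w5.pkl","rb"));g=c["frame"].astype(int);f=g.sum(2)
for v in(28,40,100,130,160):
    L=165+np.diff(f[v,165:200]).argmax()+.5; R=310+np.diff(f[v,310:350]).argmin()+.5
    print(v,L,R,inup(onz(c,(L,v),.031)),inup(onz(c,(R,v),.031)))
for v in(2,8): # upstand tops
    pale=(f[v]>400)&(g[v,:,0]-g[v,:,2]>18);i=np.where(pale[:170])[0].max();j=360+np.where(pale[360:])[0].min()
    print(v,i,j,inup(onz(c,(i,v),.045)),inup(onz(c,(j,v),.045)))
E
```

```text
28 170.5 340.5 [35.5 21. ] [-34.8  20.8]
40 175.5 339.5 [33.7 25.5] [-34.8  25.4]
100 179.5 333.5 [33.7 49.4] [-34.   49.4]
130 181.5 331.5 [33.7 62.3] [-34.   62.4]
160 183.5 329.5 [33.6 75.9] [-34.1  76.1]
2 138 376 [43.3 15.6] [-43.3  15.4]
8 134 381 [45.  17.5] [-45.4  17.3]
```

```bash
python3 -m jog '{"fingers":[0.2,0.2,0.2,0.2,0.2],"dp":[[0,0.5,-9],[0,0.5,-18],[0,0.5,-27],[0,0.5,-36],[0,0.5,-45]],"twist":[0,0,0,0,0]}'
python3 - <<'E'
from plant import r;from h import *
s=r.get_state();print(s["contact_force"],inup(s["tcp_pos"][:2]),goal(s,up(0.2,-67,28),186.3),inup((.5572,-.104)))
E
```

```text
time_s: 8.9
tcp_pos: [0.5262, 0.1006, 0.0288]
eef_rot: [105.5, 89.3, -158.2]
contact_force: [-0.9, 2.8, 0.5]
gripper_width: 0.0177
[-0.93134044  2.83998429  0.53878654] [-0.7 78.5] (array([   1.3,   -1.1, -145.5]), np.float64(-0.1)) [   7.7 -128.3]
```

```bash
python3 -m jog '{"fingers":[0.2,0.2,0.2,0.2,0.2],"dp":[[0.5,-0.5,-9],[0.5,-1,-18],[0.5,-1,-27],[0.5,-1,-36],[0.5,-1,-45]],"twist":[0,0,0,0,0]}'
python3 - <<'E'
from plant import r;from h import *
s=r.get_state();print(s["contact_force"],inup(s["tcp_pos"][:2]),goal(s,up(0.2,-67,28),186.3))
c=r.capture("top");cv2.imwrite("pics/t1.png",c["frame"][100:290,150:370,::-1].repeat(2,0).repeat(2,1))
E
```

```text
time_s: 9.4
tcp_pos: [0.5322, 0.0554, 0.0285]
eef_rot: [105.3, 89.3, -158.4]
contact_force: [-0.3, 4.0, 2.4]
gripper_width: 0.0176
[-0.33134407  4.02041613  2.44754662] [ 0.3 32.8] (array([  0.8,  -0.1, -99.8]), np.float64(-0.1))
```

```bash
python3 -m jog '{"fingers":[0.2,0.2,0.2,0.2,0.2],"dp":[[0.5,0,-10],[0.5,0,-20],[0.5,0,-30],[0.5,0,-40],[0.5,0,-50]],"twist":[0,0,0,0,0]}'
python3 -m jog '{"fingers":[0.2,0.2,0.2,0.2,0.2],"dp":[[0.5,0,-10],[0.5,0,-20],[0.5,0,-30],[0.5,0,-38],[0.5,0,-43]],"twist":[0,0,0,0,0]}'
python3 - <<'E'
from plant import r;from h import *
import pickle
s=r.get_state();print(s["contact_force"],inup(s["tcp_pos"][:2]))
c=r.capture("wrist");cv2.imwrite("pics/w6.png",c["frame"][:,:,::-1]);pickle.dump(c,open("w6.pkl","wb"))
E
```

```text
time_s: 9.95
tcp_pos: [0.537, 0.0038, 0.028]
eef_rot: [106.1, 89.2, -157.7]
contact_force: [0.5, 4.3, 2.7]
gripper_width: 0.0179
time_s: 10.45
tcp_pos: [0.5415, -0.0397, 0.0276]
eef_rot: [105.8, 89.2, -158.0]
contact_force: [-0.4, 5.6, 3.6]
gripper_width: 0.0173
[-0.41780894  5.61360578  3.56316052] [ -0.9 -62.7]
```

View pics/w6.png

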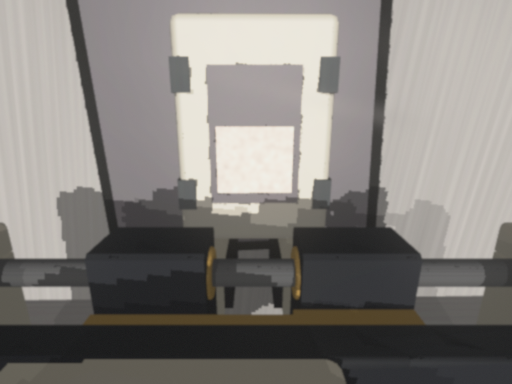

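The case is on the pad, inside both side borders (columns about 95 and 380). I'll back off, lift the tool and check.

```bash
python3 -m jog '{"fingers":[0.2,0.2,0.2,0.2,0.2],"dp":[[0,0,8],[0,0,20],[-10,0,20],[-50,0,20],[-90,0,20]],"twist":[0,0,0,0,0]}'
python3 -m jog '{"fingers":[0.2,0.2,0.2,0.2,0.2],"dp":[[-30,0,30],[-60,0,60],[-90,0,90],[-110,0,120],[-110,0,120]],"twist":[0,0,0,0,0]}'
python3 - <<'E'
from plant import r;from h import *
s=r.get_state();print(s["contact_force"],s["tcp_pos"])
import pickle
d={n:r.capture(n) for n in("wrist","side")};pickle.dump(d,open("w7.pkl","wb"))
cv2.imwrite("pics/w7.png",np.vstack([d[n]["frame"][:,:,::-1][:300] for n in d]))
E
```

```text
time_s: 11.0
tcp_pos: [0.5394, -0.0195, 0.1181]
eef_rot: [106.3, 89.0, -157.5]
contact_force: [1.3, 0.8, 0.9]
gripper_width: 0.0174
time_s: 11.5
tcp_pos: [0.5293, 0.1042, 0.2315]
eef_rot: [105.8, 89.4, -157.8]
contact_force: [-0.1, -0.2, -0.2]
gripper_width: 0.0174
[-0.14943481 -0.23439153 -0.16445148] [0.52928518 0.10420093 0.23146005]
```

View pics/w7.png

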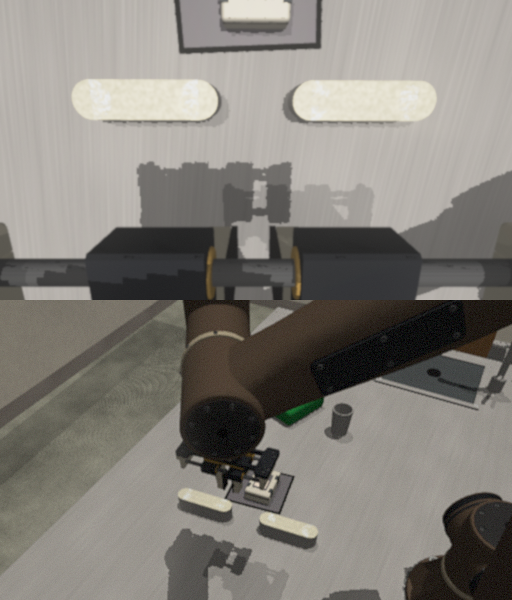

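The wrist view shows the pad's near edge from (180,52) to (321,46) and the case's rear edge from (222,25) to (290,25), well inside it. The bystanders visible in the side view look untouched.

```bash
python3 - <<'E'
import pickle;from h import *
c=pickle.load(open("w7.pkl","rb"))["wrist"]
a,b=[onz(c,u,0)*1000 for u in((180,52),(321,46))]
ex=(a-b)/np.linalg.norm(a-b);ey=np.array([-ex[1],ex[0]]);o=(a+b)/2-75*ey
print('pad',o,inup(o/1000),np.linalg.norm(a-b))
l,q=[onz(c,u,.03)*1000 for u in((222,25),(290,25))]
y=(l-q)/np.linalg.norm(l-q);n=np.array([-y[1],y[0]])
for p in(l,q,l-100*n,q-100*n):print((p-o)@ex,(p-o)@ey)
from plant import r
s=r.get_state();print(s["qd"].round(2))
E
```

```text
pad [ 557.08682982 -104.05493395] [   7.5 -128.4] 159.2189519608565
28.243387586680964 56.4613151389335
-40.88088065528141 59.10758234207191
24.417914629710488 -43.46548685460321
-44.70635361225193 -40.819219651464785
[-1.54  1.06 -1.51 -0.27  0.4   0.28]
```

```bash
python3 -c "
from plant import r
print(r.close_job())"
```

```text
the job is handed in; nothing more can be done
None
```

The case is through the passage and lying on the pad, and I handed the job in at about 11.6 s of the 59 s allowed.

- **What I did:** I squared the case up and centred it on the passage with a push from its far side. Then I pushed it straight through with the two fingers held flat against its rear face, and backed off and lifted clear.
- **In the passage:** just before it went in, the wrist picture put the case within about 0.5 mm of the centre line and 0.5° of straight. The force stayed at about 6 to 7 N or less at the end of each move.
- **On the pad:** the last wrist picture gave all four corners within 45 mm in x and 59 mm in y of the pad's centre (limits 84 and 79 mm). The rear corners were measured; the front ones are worked out from the case's 100 mm length. The pad's position agreed with the first measurement to within 1 mm.
- **Not fully checked:** the bystanders I could see in the last side picture (wipes and pen cup) looked undisturbed. The sanitiser and jar were outside that crop, so I did not check them again, though the arm stayed well clear of them.
- **Disagreements:** the two-view heights came out about 3 to 4 mm below the stated ones (upstand 42 mm against 45, case 30 mm against 34). Some automatic edge fits on the case failed because of shadows, so I used hand-read corners there, including in the final check.

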